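# Fetch the seed tin from behind a jar and stand it on the scale

## Task

Lift the clear cover off the seed keeper by its knob and set it down on the bench, then take out the jar that stands in front of the rectangular tin and stand it on the bench, so that you can get the tin out and stand it in the middle of the scale's pan. Then put the jar back exactly where it stood in its lane and put the cover back on the keeper, fully seated and square. Set things down gently, keep jar and tin upright, and leave the other jars, the other things in the keeper and the things on the bench as they are.

Things in the scene. Friction and masses are not known exactly. Their poses are not given: they have to be found in the camera images.
- keeper: Fixed black tray base, 160 (x) by 222 (y) mm, walls 5 mm thick, 44 high, floor 4 thick. Two dividers along x, 40 high, make three lanes 150 long, 68 wide, at y = 72, 0, -72. Each lane has a jar in front (x = -37, robot's side) and one item right behind it (x = 17): rectangular tin, round tin or clay pot, in any order; 36 mm are free behind that. Origin: centre of the underside, on the bench.
- knob (a point): Centre of the black bar knob, 26 (x) by 40 (y) by 26 mm high, on the loose clear cover: an upside-down box 180 (x) by 242 (y) mm, walls 3 mm, 0.3 kg. Its lower edge is 82 mm below this point and rests on a ledge 18 mm wide round the keeper's outside, 30 mm over the bench (knob then at 112). It straddles the keeper's walls, 7 mm play each way. Axes as the keeper's when closed.
- jar_left_centre (a point): Centre (half-way up, 40 mm over the underside) of the left seed jar of three alike, in the front of the keeper's lane at its y = +72 mm: glass body 56 mm across, vertical to 40 mm up, with a cork stopper 40 mm across reaching from 52 to 80 mm over the underside; 80 mm high, about 0.15 kg. It stands on the keeper's floor.
- jar_mid_centre (a point): Centre (half-way up, 40 mm over the underside) of the middle seed jar of three alike, in the front of the keeper's lane at its y = 0 mm: glass body 56 mm across, vertical to 40 mm up, with a cork stopper 40 mm across reaching from 52 to 80 mm over the underside; 80 mm high, about 0.15 kg. It stands on the keeper's floor.
- jar_right_centre (a point): Centre (half-way up, 40 mm over the underside) of the right seed jar of three alike, in the front of the keeper's lane at its y = -72 mm: glass body 56 mm across, vertical to 40 mm up, with a cork stopper 40 mm across reaching from 52 to 80 mm over the underside; 80 mm high, about 0.15 kg. It stands on the keeper's floor.
- tin_centre (a point): Centre (23 mm over the underside) of the wanted rectangular steel tin, closed and flat-topped: 42 mm (its x, along the lane) by 56 mm (its y) by 46 mm high, about 0.14 kg. It stands in the back row of one of the lanes, a few mm behind a jar; the lane leaves 6 mm at its y sides, so it is gripped over its x sides once the jar in front is out.
- pan (a point): Centre of the top face of the bench scale's steel pan, 50 mm over the bench. The pan is 145 (x) by 160 (y) mm. The grey housing below it is 165 mm wide (y) and reaches 142 mm from this point toward its -x (the display end, toward the robot) and 74 mm toward its +x. The scale is fixed on the bench; its place and yaw vary.
- round_tin: Round steel tin, 56 mm across, 44 mm high, in the keeper's back row. Leave alone. Origin at the centre of its underside.
- clay_pot: Little clay pot, 56 mm across, 46 mm high, in the keeper's back row. Leave alone. Origin at the centre of its underside.
- label_pot: Clay pot with white plant labels in it, 76 mm across, 120 mm high with the labels, loose on the bench. Leave alone. Origin at the centre of its underside.
- sprayer: White hand sprayer, 72 mm across, 190 mm high, its nozzle reaching 60 mm to its -x, loose on the bench. Leave alone. Origin at the centre of its underside.
- dibber: Wooden dibber with steel point and T handle, lying on the bench, 170 mm long, handle 80 mm wide, 22 mm thick. Leave alone. Origin under its middle.

How it is judged (in metres and radians):
On the way, in this order (a step that is already met when the one before it is completed fails the run):
1. the cover stands on the bench, let go, beside the keeper (height (world z) of knob below 0.09 m and angle between knob's own z axis and vertical below 0.1 rad and horizontal distance between knob and keeper above 0.15 m and contact force between the fingers and cover below 0.1 N and linear speed of cover below 0.03 m/s), for 0.1 s.
2. a jar stands upright on the bench outside the keeper, let go (((distance of jar_left_centre from where it was at the start of the episode above 0.07 m and height (world z) of jar_left_centre between 0.03 and 0.05 m and angle between jar_left_centre's own z axis and vertical below 0.12 rad and contact force between the fingers and jar_left below 0.1 N and linear speed of jar_left below 0.03 m/s and (x of jar_left_centre in the frame of keeper below -0.09 m or x of jar_left_centre in the frame of keeper above 0.09 m or y of jar_left_centre in the frame of keeper below -0.12 m or y of jar_left_centre in the frame of keeper above 0.12 m)) or (distance of jar_mid_centre from where it was at the start of the episode above 0.07 m and height (world z) of jar_mid_centre between 0.03 and 0.05 m and angle between jar_mid_centre's own z axis and vertical below 0.12 rad and contact force between the fingers and jar_mid below 0.1 N and linear speed of jar_mid below 0.03 m/s and (x of jar_mid_centre in the frame of keeper below -0.09 m or x of jar_mid_centre in the frame of keeper above 0.09 m or y of jar_mid_centre in the frame of keeper below -0.12 m or y of jar_mid_centre in the frame of keeper above 0.12 m)) or (distance of jar_right_centre from where it was at the start of the episode above 0.07 m and height (world z) of jar_right_centre between 0.03 and 0.05 m and angle between jar_right_centre's own z axis and vertical below 0.12 rad and contact force between the fingers and jar_right below 0.1 N and linear speed of jar_right below 0.03 m/s and (x of jar_right_centre in the frame of keeper below -0.09 m or x of jar_right_centre in the frame of keeper above 0.09 m or y of jar_right_centre in the frame of keeper below -0.12 m or y of jar_right_centre in the frame of keeper above 0.12 m)))), for 0.1 s.
3. the rectangular tin stands upright on the middle of the scale's pan, let go (horizontal distance between tin_centre and pan below 0.045 m and z of tin_centre in the frame of pan between 0.019 and 0.028 m and angle between tin_centre's own z axis and vertical below 0.12 rad and linear speed of tin below 0.03 m/s and contact force between the fingers and tin below 0.1 N), for 0.2 s.
4. all three jars stand where they stood (distance of each of jar_left_centre, jar_mid_centre, jar_right_centre from where it was at the start of the episode below 0.018 m and angle between each of jar_left_centre, jar_mid_centre, jar_right_centre's own z axis and vertical below 0.12 rad and linear speed of each of jar_left, jar_mid, jar_right below 0.03 m/s), for 0.2 s.
5. the cover is back on the keeper, seated (horizontal distance between knob and keeper below 0.013 m and z of knob in the frame of keeper between 0.105 and 0.1155 m and angle between knob's own z axis and vertical below 0.04 rad and angle between the x axis of knob and the x axis of keeper, either way round below 0.12 rad and linear speed of cover below 0.03 m/s), for 0.2 s.
At the end, for the whole second after the job is handed in: Tin upright on the pan, within 45 mm of its centre; jars upright within 18 mm of where they stood, round tin and clay pot within 15 mm, things on the bench within 30 mm; cover seated on the ledge (3.5 mm in height, 13 mm off centre, 0.12 rad); all at rest and let go (all of step 3 and all of step 4 and all of step 5 and distance of each of round_tin, clay_pot from where it was at the start of the episode below 0.015 m and angle between each of round_tin, clay_pot's own z axis and vertical below 0.12 rad and distance of each of label_pot, sprayer, dibber from where it was at the start of the episode below 0.03 m); the robot touches nothing.
It fails at once if the tin is tipped more than 40 degrees (angle between tin_centre's own z axis and vertical above 0.7 rad).
It fails at once if a jar is tipped more than 40 degrees (angle between any of jar_left_centre, jar_mid_centre, jar_right_centre's own z axis and vertical above 0.7 rad).
It fails at once if the tin, a jar or the cover is dropped (falls free at over 0.8 m/s, about 30 mm) ((contact force between the fingers and tin below 0.1 N and linear speed of tin above 0.8 m/s) or (contact force between the fingers and cover below 0.1 N and linear speed of cover above 0.8 m/s) or (contact force between the fingers and jar_left below 0.1 N and linear speed of jar_left above 0.8 m/s) or (contact force between the fingers and jar_mid below 0.1 N and linear speed of jar_mid above 0.8 m/s) or (contact force between the fingers and jar_right below 0.1 N and linear speed of jar_right above 0.8 m/s)).
It fails at once if a thing on the bench that is no part of the job is pushed more than 60 mm or a thing kept in the keeper is lifted out (distance of any of label_pot, sprayer, dibber, round_tin, clay_pot from where it was at the start of the episode above 0.06 m).
It fails at once if a jar that does not stand in front of the tin is taken out ((distance of jar_left_centre from where it was at the start of the episode above 0.05 m and y of round_tin in the frame of keeper between 0.042 and 0.102 m) or (distance of jar_mid_centre from where it was at the start of the episode above 0.05 m and y of round_tin in the frame of keeper between -0.03 and 0.03 m) or (distance of jar_right_centre from where it was at the start of the episode above 0.05 m and y of round_tin in the frame of keeper between -0.102 and -0.042 m) or (distance of jar_left_centre from where it was at the start of the episode above 0.05 m and y of clay_pot in the frame of keeper between 0.042 and 0.102 m) or (distance of jar_mid_centre from where it was at the start of the episode above 0.05 m and y of clay_pot in the frame of keeper between -0.03 and 0.03 m) or (distance of jar_right_centre from where it was at the start of the episode above 0.05 m and y of clay_pot in the frame of keeper between -0.102 and -0.042 m)).
It also fails if it takes over 72 s, if anything falls off the work surface, if the arm or the gripper's body presses on something with over 40 N, if the wrist force passes 120 N, or if a joint passes its speed limit or range.

## Robot

A 6-joint arm with a two-finger parallel gripper is mounted at the origin on the work surface. World frame = base frame: x ahead of the robot, y to its left, z up, the work surface at z = 0. Lengths are in mm, angles in rad, forces in N, time in s.
With the tool pointing down it reaches from about 275 to 1000 mm from the base axis. Payload 8.4 kg.
Tool frame: the origin (TCP) lies midway between the tips of the shut fingers; the grasp point (between the pads) lies 19 mm behind it; z points along the fingers, y is the direction in which the jaws open and shut (so a half turn about z gives the same grasp; the last joint's range is limited). The gripper opens to 85 mm and grips with 20 to 120 N. Pads are 22 mm wide; open, the fingers measure 114 mm over their backs; the gripper's body (76 mm by 85 mm) begins 54 mm behind the grasp point. The pads swing forward as they close: fully open they stand 13 mm farther back than shut.
Start: joints at [1.278, 0.353, 1.633, -0, 1.155, -0.002], TCP at [179.198, 598.762, 231.281] pointing down, gripper open.
Joint ranges: [-2.63, 2.63], [-0.92, 2.1], [0.06, 2.66], [-1.3, 4.44], [0, 2.69], [-3.02, 3.02]. Speed limits (rad/s): [2.22, 2.22, 2.79, 3.14, 3.14, 3.14].

## Interface

Orientations are given as [roll, pitch, yaw] about the fixed x, y, z axes, in that order (R = Rz(yaw) Ry(pitch) Rx(roll)).
In Python, from rig import * gives the robot as it stands.
- The arm moves only by the tool play_rows, never from a script. Its argument "moves" is a list of rows, each a list of 3 entries, a list of its own where there are three numbers: the shift along the tool's x, y, z in m, then the turn, a rotation vector about the tool's x, y, z in rad, then the opening in per cent of the stroke, from 0 (shut) to 100 (fully open). In form: [[[x, y, z], [rx, ry, rz], fingers], ...]. A call has 1 to 20 rows; each row shifts and turns the commanded pose from where the row before left it, along the tool's axes as they then stand; what a row does not reach is not made up. A row lasts 1/10 s, in which the tool goes at most 50 mm and 8.59 degrees, less where a joint would pass 70% of its speed; a pose out of reach is approached as far as the arm can. A call is refused whole if a number of a shift passes 0.05 or a number of a turn 0.15, either way. A call with a gripper value outside its range is refused whole. The fingers move at their own pace and stop on an object; "squeeze" is the grip in N (left out, the last holds). Time passes only in rows, so rows that do not move let the fingers close. It gives the time, the measured TCP pose, the force and the opening at its end, in the units of the state.
- sense(): the state, without advancing time (a new reading comes with each control period).
- grab_frame(name): name is "scene" or "top"; returns a dict with "pixels" (384x512x3 uint8, red, green, blue), "intrinsics" (3x3 intrinsics, pixels), "distortion" ([k1, k2, p1, p2, k3] as OpenCV has them; the pictures are not rectified), "R" (3x3) and "t" (3): a world point X has camera coordinates R X + t. Camera axes: x right, y down, z forward; pixel columns grow to the right and rows downward; lengths in mm; the calibration is good to about 2 mm. A picture is of the moment at which its call begins. There is no depth.
- sign_off(): hands the job in, once; it reports no verdict.
The state is a dict: "clock": time; "qpos": joint angles; "qvel": joint speeds; "joint_efforts": joint torques, N m; "eef_pos": TCP position; "tcp_rot": TCP orientation; "contact_force": force on the tool from outside, world axes, zero at the start; "wrist_torque": the same for the moment, N m; "opening": opening from 0.0 (shut) to 1.0 (fully open).
Only numpy, scipy, OpenCV 4.12 (cv2) and the standard library are available. Lean on these libraries where they do the work, as an engineer would, in place of code of your own. Each camera call takes 0.05 s, during which the arm holds its last target. There are 200 camera calls.

## Working session

There is one attempt and no reset: what is moved stays moved. The work goes in short steps, Python scripts to look and compute and a tool call to move; the robot and the scene stay as the last step left them, time stands still between calls to the robot, and variables do not carry over. Pictures are saved under pics/ and viewed, about 8 in all and at most 12, crops included, and the job is handed in when it is done.

Besides the shell and the picture viewer there is one more tool, called after ">>>" by a JSON object that holds its "api" and its "payload", one argument or row to a line. play_rows: Moves the arm, as the interface text tells. Its arguments: {"type":"object","properties":{"moves":{"type":"array"},"squeeze":{"type":"number"}},"required":["moves"]}

```bash
mkdir -p pics; ls
python3 - <<'E'
from rig import *
import cv2,numpy as np
np.set_printoptions(precision=4,suppress=True)
s=sense();print(s)
for n in("scene","top"):
    f=grab_frame(n);print(n,f["intrinsics"],f["distortion"],f["R"],f["t"],"C",-np.array(f["R"]).T@np.array(f["t"]))
    cv2.imwrite(f"pics/{n}0.png",np.array(f["pixels"])[:,:,::-1])
    np.savez(f"{n}0.npz",**f)
E
```

```text
pics
{'clock': 0.0, 'qpos': array([ 1.2776,  0.3537,  1.6341,  0.    ,  1.1552, -0.0024]), 'qvel': array([ 0.0023,  0.0005, -0.0015,  0.0027,  0.002 ,  0.0009]), 'joint_efforts': array([ -0.0017, -60.5283, -34.2072,  -0.0002,   0.0098,  -0.    ]), 'eef_pos': array([179.0363, 598.306 , 230.5359]), 'tcp_rot': array([-3.1402, -0.    ,  2.8508]), 'contact_force': array([ 0.3277,  0.5841, -0.3504]), 'wrist_torque': array([-0.0116, -0.0126,  0.0061]), 'opening': 0.9990852050066364}
scene [[467.2956   0.     260.1052]
 [  0.     467.2956 196.5106]
 [  0.       0.       1.    ]] [0.0008 0.     0.     0.     0.    ] [[-0.5971  0.8022  0.004 ]
 [ 0.5168  0.3885 -0.7629]
 [-0.6135 -0.4534 -0.6465]] [ 355.1574 -168.8223 1722.3774] C [1356.0393  561.6899  983.3023]
top [[391.1082   0.     255.6237]
 [  0.     391.1082 182.4417]
 [  0.       0.       1.    ]] [-0.1287  0.      0.      0.      0.    ] [[ 0.0121 -0.9997  0.0231]
 [-0.9978 -0.0136 -0.0651]
 [ 0.0653 -0.0223 -0.9976]] [ -82.0884  531.1573 1032.1447] C [ 463.5238  -51.8311 1066.1372]
```

View pics/scene0.png

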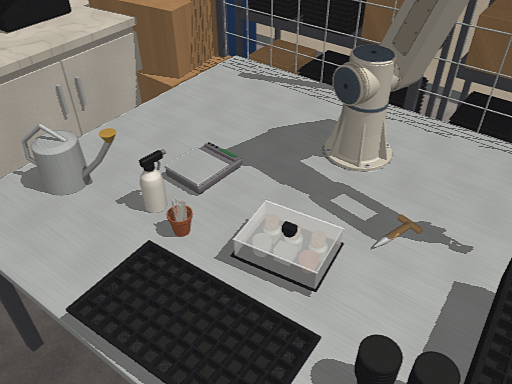

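View pics/top0.png

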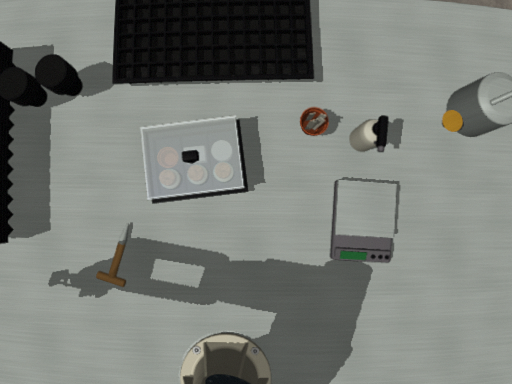

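The scene view shows the keeper at about (290,243), knob at (290,229), scale at (203,167), sprayer (153,188), label pot (180,218) and dibber (398,232). In the top view the keeper is at (194,158), knob at (190,156), pan at (366,210), dibber at (116,255). I'll zoom in to tell the items apart.

```bash
cat > h.py <<'E'
from rig import *
import cv2,numpy as np
np.set_printoptions(precision=3,suppress=True)
def grab(n,save=None):
    f={k:np.array(v) for k,v in grab_frame(n).items()}
    f["bgr"]=np.ascontiguousarray(f["pixels"][:,:,::-1])
    if save: cv2.imwrite(f"pics/{save}.png",f["bgr"])
    return f
def load(n):
    f=dict(np.load(n)); f["bgr"]=np.ascontiguousarray(f["pixels"][:,:,::-1]); return f
def ray(f,p):
    u=cv2.undistortPoints(np.array([[p]],float),f["intrinsics"],f["distortion"])[0,0]
    d=f["R"].T@np.array([u[0],u[1],1]); return -f["R"].T@f["t"],d/np.linalg.norm(d)
def onz(f,p,z):
    c,d=ray(f,p); return c+d*(z-c[2])/d[2]
def proj(f,X):
    return cv2.projectPoints(np.array(X,float).reshape(-1,3),cv2.Rodrigues(f["R"])[0],f["t"],f["intrinsics"],f["distortion"])[0][:,0]
def tri(f,p,g,q):
    c,d=ray(f,p);e,h=ray(g,q)
    s=np.linalg.lstsq(np.c_[d,-h],e-c,rcond=None)[0]; a=c+d*s[0];b=e+h*s[1]
    return (a+b)/2,np.linalg.norm(a-b)
def crop(f,x0,y0,w,h,k,name):
    cv2.imwrite(f"pics/{name}.png",cv2.resize(f["bgr"][y0:y0+h,x0:x0+w],None,fx=k,fy=k,interpolation=cv2.INTER_CUBIC))
E
python3 - <<'E'
from h import *
s=load("scene0.npz");t=load("top0.npz")
a=cv2.resize(s["bgr"][195:290,225:350],None,fx=4,fy=4,interpolation=cv2.INTER_CUBIC)
b=cv2.resize(t["bgr"][110:205,133:258],None,fx=4,fy=4,interpolation=cv2.INTER_CUBIC)
cv2.imwrite("pics/z0.png",np.hstack([a,b])[:, :1000]) if 0 else cv2.imwrite("pics/z0.png",cv2.resize(np.vstack([a,b]),None,fx=.78,fy=.78))
for f,roi,n in((s,(270,215,40,30),"scene"),(t,(175,145,30,25),"top")):
    x,y,w,h=roi; m=(f["bgr"][y:y+h,x:x+w].max(2)<45).astype(np.uint8)
    c=max(cv2.findContours(m,0,2)[0],key=cv2.contourArea); print(n,cv2.minAreaRect(c),cv2.boundingRect(c),cv2.contourArea(c), (x,y))
E
```

```text
scene ((19.0, 13.5), (14.0, 15.0), 0.0) (12, 6, 15, 16) 159.0 (270, 215)
top ((15.0, 11.5), (11.0, 16.0), 90.0) (7, 6, 17, 12) 143.0 (175, 145)
```

View pics/z0.png

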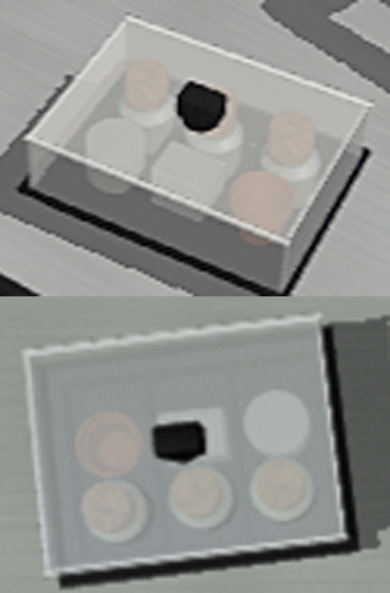

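The tin is the pale square block in the middle lane (scene crop (188,175)), with jar_mid in front of it. The clay pot is in the left lane and the round tin in the right. Next I'll triangulate the cover corners and knob, and crop the scale.

Run:
```python
from h import *
s=load("scene0.npz");t=load("top0.npz")
k=3.12
S=[(127,18),(372,103),(290,242),(27,138)];T=[(345,540),(47,573),(25,351),(320,316)]
P=[]
for a,b in zip(S,T):
    X,e=tri(s,(225+a[0]/k,195+a[1]/k),t,(133+b[0]/k,110+(b[1]-296.4)/k)); P.append(X); print(X,e)
P=np.array(P);print("mean",P.mean(0)); 
for i in range(4):
    d=P[(i+1)%4]-P[i];print(np.linalg.norm(d[:2]),np.arctan2(d[1],d[0]))
print("knob",tri(s,(289.5,229),t,(190.5,157)))
a=cv2.resize(s["bgr"][135:235,135:255],None,fx=5,fy=5,interpolation=cv2.INTER_CUBIC)
b=cv2.resize(t["bgr"][172:267,324:404],None,fx=5,fy=5,interpolation=cv2.INTER_CUBIC)
b=cv2.copyMakeBorder(b,0,25,0,0,0)
o=np.hstack([a,b])[:, :1000];cv2.imwrite("pics/z1.png",cv2.resize(o,None,fx=.8,fy=.8));print(o.shape)
```

```text
[512.405 -42.754  87.725] 2.3341318660995247
[481.301 197.656  92.036] 6.659564468305133
[660.903 222.204  92.73 ] 7.873679586392007
[693.376 -18.496  89.883] 5.482830884129744
mean [586.997  89.652  90.594]
242.41388595186658 1.6994598913052408
181.2715956890509 0.13583736299609772
242.8799970197219 -1.436694515976095
182.58968846927465 -3.008340231155633
knob (array([586.275,  89.511, 107.253]), np.float64(2.94091176212098))
(500, 1000, 3)
```

View pics/z1.png

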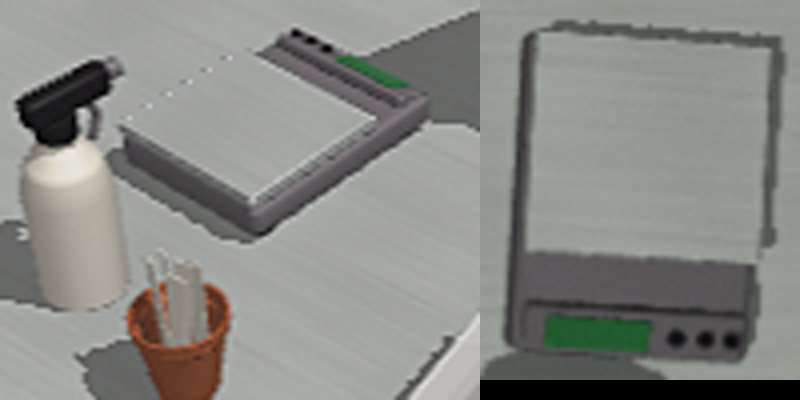

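In the crop, the pan's corners in the scene view are about (122,128), (252,203), (378,118) and (232,50). In the top view they are (775,42), (535,33), (525,250) and (760,262). The sprayer and label pot stand on its far (+x) side.

Run:
```python
from h import *
s=load("scene0.npz");t=load("top0.npz")
S=[(252,203),(122,128),(232,50),(378,118)];T=[(535,33),(775,42),(760,262),(525,250)]
P=[];A=[];B=[]
for a,b in zip(S,T):
    p=(135+a[0]/4,135+a[1]/4);q=(324+(b[0]-480)/4,172+b[1]/4)
    X,e=tri(s,p,t,q);P.append(X);A.append(onz(s,p,50));B.append(onz(t,q,50));print(X,e)
for n,P in(("tri",P),("s",A),("t",B)):
    P=np.array(P);print(n,P.mean(0))
    for i in range(4):
        d=P[(i+1)%4]-P[i];print("  ",np.linalg.norm(d[:2]),np.arctan2(d[1],d[0]))
k=3.12
S=[(127,18),(372,103),(290,242),(27,138)];T=[(345,540),(47,573),(25,351),(320,316)]
print("cover s",np.mean([onz(s,(225+a[0]/k,195+a[1]/k),99) for a in S],0),"t",np.mean([onz(t,(133+b[0]/k,110+(b[1]-296.4)/k),99) for b in T],0))
print("knob s",onz(s,(289.5,229),112),"t",onz(t,(190.5,156.5),112))
for n,q,z in(("sprayer",(375,133),150),("labelpot",(314,121),75),("dibtip",(128,224),11),("dibhandleL",(98,276),15),("dibhR",(125,284),15)): print(n,onz(t,q,z))
for q in ((114,82),(314,80)): print("tray",onz(t,q,30))
```

```text
[ 538.71  -291.838   40.568] 2.7466209447570575
[ 532.003 -452.148   41.593] 12.96994583983552
[ 389.052 -448.346   41.615] 3.5744301592284278
[ 394.255 -282.787   44.284] 6.9041815621308125
tri [ 463.505 -368.78    42.015]
   160.4494358811397 -1.6126095190250453
   143.00083441742848 3.1150031827482922
   165.6401422699007 1.5393852100216099
   144.73842786999197 -0.06257506060773169
s [ 470.268 -358.349   50.   ]
   154.12357503937156 -1.6266210563302401
   139.70254204545532 -3.102857140763654
   166.83002437930816 1.5677773235131984
   147.88564622266856 -0.05097824402925364
t [ 464.785 -368.346   50.   ]
   163.92120293579288 -1.5934557841791461
   146.82380085532262 3.0657329771229307
   159.3297925007479 1.5214899846595327
   142.40598599195422 -0.0448471476722071
cover s [592.557  96.564  99.   ] t [587.489  86.311  99.   ]
knob s [589.564  93.241 112.   ] t [587.716  87.624 112.   ]
sprayer [ 647.362 -359.829  150.   ]
labelpot [ 690.065 -223.388   75.   ]
dibtip [415.203 268.794  11.   ]
dibhandleL [272.72  348.488  15.   ]
dibhR [253.573 273.144  15.   ]
tray [803.11  318.194  30.   ]
tray [ 815.339 -231.866   30.   ]
```

>>> {"api": "play_rows", "payload": {
  "moves": [
    [[0,0,0],[0,0,0.1434],100],
    [[0,0,0],[0,0,0.1434],100],
    [[0,0,0],[0,0,0.1434],100],
    [[0,0,0],[0,0,0.1434],100],
    [[0,0,0],[0,0,0.1434],100],
    [[0,0,0],[0,0,0.1434],100],
    [[0,0,0],[0,0,0.1434],100],
    [[0,0,0],[0,0,0.1434],100]
  ],
  "squeeze": 50
}}

```text
clock: 0.9
eef_pos: [179.1, 598.5, 230.8]
tcp_rot: [-3.141, 0.001, 1.698]
contact_force: [-0.1, 0.4, 0.3]
opening: 0.998
```

>>> {"api": "play_rows", "payload": {
  "moves": [
    [[-0.02,0.012,0],[0,0,0],70],
    [[-0.0399,0.02406,0],[0,0,0],70],
    [[-0.0399,0.02406,0],[0,0,0],70],
    [[-0.0399,0.02406,0],[0,0,0],70],
    [[-0.0399,0.02406,0],[0,0,0],70],
    [[-0.0399,0.02406,0],[0,0,0],70],
    [[-0.0399,0.02406,0],[0,0,0],70],
    [[-0.0399,0.02406,0],[0,0,0],70],
    [[-0.0399,0.02406,0],[0,0,0],70],
    [[-0.0399,0.02406,0],[0,0,0],70],
    [[-0.0399,0.02406,0],[0,0,0],70],
    [[-0.0399,0.02406,0],[0,0,0],70],
    [[-0.0399,0.02406,0],[0,0,0],70],
    [[-0.0399,0.02406,0],[0,0,0],70],
    [[-0.02,0.012,0],[0,0,0],70],
    [[0,0,0],[0,0,0],70],
    [[0,0,0],[0,0,0],70]
  ]
}}

```text
clock: 2.6
eef_pos: [586.6, 89.3, 230.7]
tcp_rot: [-3.14, -0.0, 1.702]
contact_force: [-0.7, -0.0, -0.6]
opening: 0.701
```

>>> {"api": "play_rows", "payload": {
  "moves": [
    [[0,0,0.04],[0,0,0],50],
    [[0,0,0.04],[0,0,0],50],
    [[0,0,0],[0,0,0],50],
    [[0,0,0],[0,0,0],50]
  ]
}}

```text
clock: 3.0
eef_pos: [586.2, 90.5, 151.6]
tcp_rot: [-3.14, -0.0, 1.705]
contact_force: [-0.2, 0.1, 0.6]
opening: 0.5
```

Run:
```python
from h import *
s=grab("scene");t=grab("top")
np.savez("s1.npz",**s);np.savez("t1.npz",**t)
a=cv2.resize(s["bgr"][165:265,230:350],None,fx=4,fy=4,interpolation=cv2.INTER_CUBIC)
b=cv2.resize(t["bgr"][105:205,135:255],None,fx=3,fy=3,interpolation=cv2.INTER_CUBIC)
b=cv2.copyMakeBorder(b,0,100,0,0,0)[:,:310]
cv2.imwrite("pics/z2.png",np.hstack([a,b]))
p=sense()["eef_pos"];print(p,proj(s,[p,(587,89,112)]))
```

```text
[587.974  90.407 153.373] [[289.647 216.841]
 [288.718 227.797]]
```

View pics/z2.png

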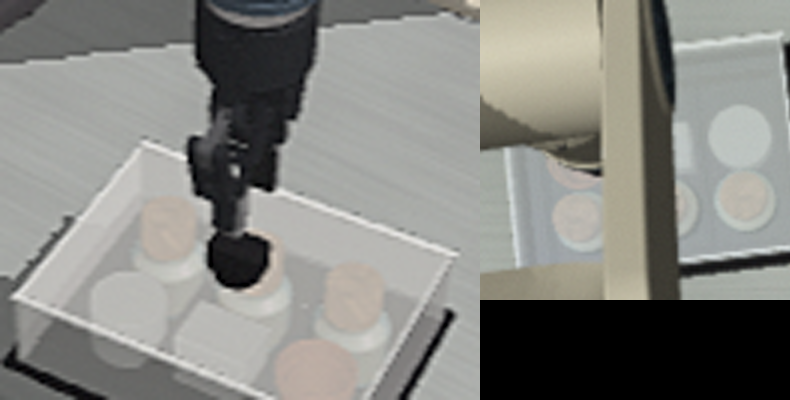

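The view shows the near finger directly over the knob: finger column is about 235 and knob column about 239 in the crop. The arm hides the knob in the top view. I'll descend and grip.

>>> {"api": "play_rows", "payload": {
  "moves": [
    [[0,0,0.02],[0,0,0],65],
    [[0,0,0.02],[0,0,0],65],
    [[0,0,0.009],[0,0,0],65],
    [[0,0,0],[0,0,0],65],
    [[0,0,0],[0,0,0],0],
    [[0,0,0],[0,0,0],0],
    [[0,0,0],[0,0,0],0],
    [[0,0,0],[0,0,0],0],
    [[0,0,0],[0,0,0],0],
    [[0,0,0],[0,0,0],0]
  ],
  "squeeze": 50
}}

```text
clock: 4.1
eef_pos: [588.1, 89.7, 103.8]
tcp_rot: [3.139, -0.0, 1.704]
contact_force: [-0.3, 1.3, 6.8]
opening: 0.296
```

>>> {"api": "play_rows", "payload": {
  "moves": [
    [[0,0,-0.005],[0,0,0],0],
    [[0,0,-0.01],[0,0,0],0],
    [[0,0,-0.02],[0,0,0],0],
    [[0,0,-0.025],[0,0,0],0],
    [[0,0,-0.02],[0,0,0],0],
    [[0,0,-0.01],[0,0,0],0],
    [[0,0,0],[0,0,0],0],
    [[0,0,0],[0,0,0],0]
  ]
}}

```text
clock: 4.9
eef_pos: [586.5, 89.5, 191.8]
tcp_rot: [-3.141, 0.0, 1.704]
contact_force: [-0.1, 0.4, -3.6]
opening: 0.29
```

Run:
```python
from h import *
s=grab("scene","lift1");st=sense();print(st["eef_pos"],st["contact_force"],st["opening"])
```

```text
[586.256  89.469 191.285] [-0.531 -0.596 -3.099] 0.29525733081569916
```

View pics/lift1.png

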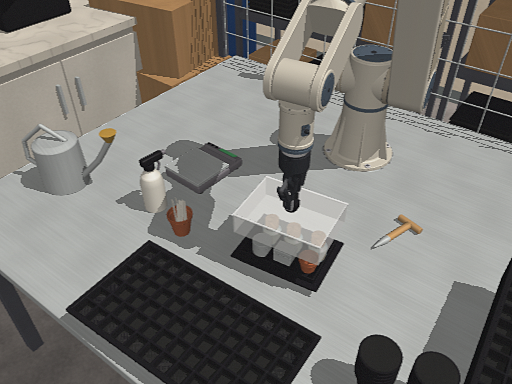

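The cover is lifted level, with the knob in the fingers at (291,196) and about 3 N of weight. The tray stays put at (287,255). Next I'll set the cover down on the robot's side of the keeper.

>>> {"api": "play_rows", "payload": {
  "moves": [
    [[-0.006,-0.0165,0],[0,0,0],0],
    [[-0.0115,-0.033,0],[0,0,0],0],
    [[-0.0115,-0.033,0],[0,0,0],0],
    [[-0.0115,-0.033,0],[0,0,0],0],
    [[-0.0115,-0.033,0],[0,0,0],0],
    [[-0.0115,-0.033,0],[0,0,0],0],
    [[-0.0115,-0.033,0],[0,0,0],0],
    [[-0.006,-0.0165,0],[0,0,0],0],
    [[0,0,0],[0,0,0],0],
    [[0,0,0.02],[0,0,0],0],
    [[0,0,0.03],[0,0,0],0],
    [[0,0,0.03],[0,0,0],0],
    [[0,0,0.02],[0,0,0],0],
    [[0,0,0.01],[0,0,0],0],
    [[0,0,0],[0,0,0],0],
    [[0,0,0],[0,0,0],0]
  ]
}}

```text
clock: 6.55
eef_pos: [369.7, -21.2, 82.7]
tcp_rot: [3.141, 0.0, 1.704]
contact_force: [-0.3, 0.3, -2.2]
opening: 0.289
```

>>> {"api": "play_rows", "payload": {
  "moves": [
    [[0,0,0.003],[0,0,0],0],
    [[0,0,0.003],[0,0,0],0],
    [[0,0,0.002],[0,0,0],0],
    [[0,0,0],[0,0,0],0],
    [[0,0,0],[0,0,0],0]
  ]
}}

```text
clock: 7.05
eef_pos: [368.8, -21.3, 74.4]
tcp_rot: [3.141, 0.0, 1.704]
contact_force: [-1.1, -0.2, -2.5]
opening: 0.292
```

>>> {"api": "play_rows", "payload": {
  "moves": [
    [[0,0,0.001],[0,0,0],0],
    [[0,0,0.001],[0,0,0],0],
    [[0,0,0.001],[0,0,0],0],
    [[0,0,0],[0,0,0],0]
  ]
}}

```text
clock: 7.45
eef_pos: [368.9, -21.3, 73.5]
tcp_rot: [-3.141, -0.0, 1.704]
contact_force: [-14.6, 0.1, 57.4]
opening: 0.294
```

>>> {"api": "play_rows", "payload": {
  "moves": [
    [[0,0,-0.001],[0,0,0],0],
    [[0,0,-0.0005],[0,0,0],0],
    [[0,0,0],[0,0,0],0]
  ]
}}

```text
clock: 7.75
eef_pos: [368.9, -21.3, 73.7]
tcp_rot: [3.141, 0.0, 1.704]
contact_force: [-4.4, 0.9, 18.9]
opening: 0.294
```

>>> {"api": "play_rows", "payload": {
  "moves": [
    [[0,0,0],[0,0,0],65],
    [[0,0,0],[0,0,0],65],
    [[0,0,0],[0,0,0],65],
    [[0,0,-0.01],[0,0,0],65],
    [[0,0,-0.03],[0,0,0],65],
    [[0,0,-0.04],[0,0,0],70],
    [[0,0,-0.04],[0,0,0],70],
    [[0,0,-0.02],[0,0,0],70],
    [[0,0,0],[0,0,0],70]
  ]
}}

```text
clock: 8.65
eef_pos: [370.6, -21.4, 216.1]
tcp_rot: [3.135, 0.001, 1.704]
contact_force: [-0.1, 0.4, 0.1]
opening: 0.703
```

Run:
```python
from h import *
s=grab("scene");t=grab("top");st=sense();print(st["eef_pos"],st["contact_force"])
np.savez("s2.npz",**s);np.savez("t2.npz",**t)
a=cv2.resize(s["bgr"][175:295,200:360],None,fx=5,fy=5,interpolation=cv2.INTER_CUBIC)[:,:,:]
cv2.imwrite("pics/z3s.png",a)
cv2.imwrite("pics/z3t.png",cv2.resize(t["bgr"][100:250,130:330],None,fx=4,fy=4,interpolation=cv2.INTER_CUBIC))
```

```text
[368.706 -21.296 213.078] [0.051 0.146 0.527]
```

View pics/z3t.png

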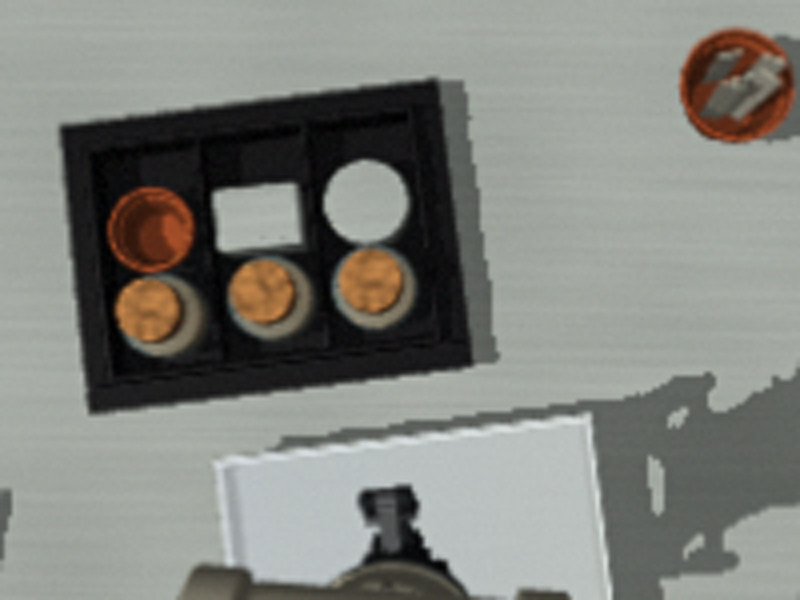

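View pics/z3s.png

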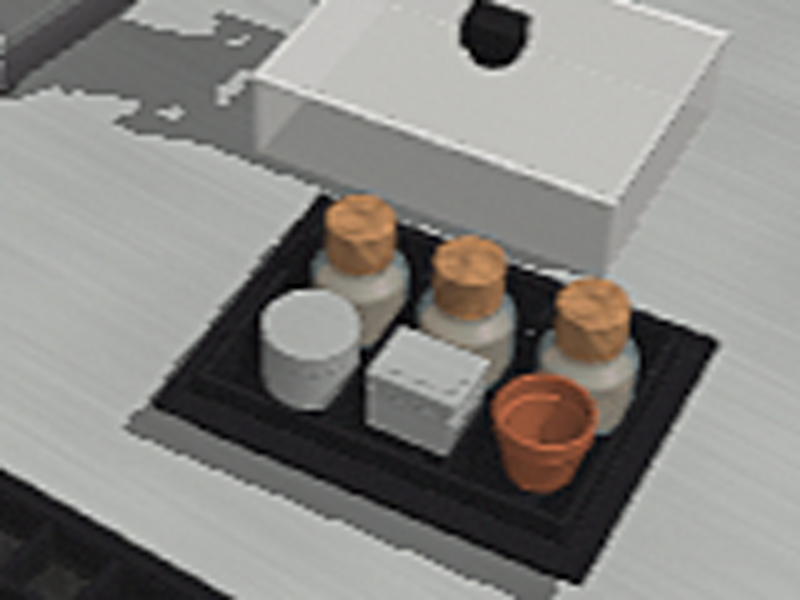

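The top crop shows the left, middle and right corks at (149,310), (263,291) and (370,281). The tin's top has corners (212,190), (300,183), (304,244) and (218,250), and the ledge corners are clear. The scene crop shows the cover standing flat on the bench, with the tin top at about (430,368) and the middle cork top at (470,258).

Run:
```python
from h import *
s=load("s2.npz");t=load("t2.npz")
T=lambda p:(130+p[0]/4,100+p[1]/4); S=lambda p:(200+p[0]/5,175+p[1]/5)
# corks by colour in top
hsv=cv2.cvtColor(t["bgr"],cv2.COLOR_BGR2HSV)
m=cv2.inRange(hsv,(8,90,120),(22,255,255));m[:,:140]=0;m[:,250:]=0;m[:150]=0;m[190:]=0
for c in cv2.findContours(m,0,2)[0]:
    if cv2.contourArea(c)>60:
        q=cv2.minEnclosingCircle(c);print("cork top px",q,onz(t,q[0],84))
L=[((60,127),(580,580)),((437,80),(155,402)),((472,363),(322,195)),((91,412),(718,345))]
C=[((212,190),(452,408)),((300,183),(368,370)),((304,244),(408,328)),((218,250),(490,366))]
for n,PP,z in(("ledge",L,30),("tin",C,50)):
    A=np.array([onz(t,T(a),z) for a,b in PP]);B=np.array([onz(s,S(b),z) for a,b in PP]);X=[tri(t,T(a),s,S(b)) for a,b in PP]
    print(n,"top",A.mean(0),"scene",B.mean(0),"tri",np.mean([x[0] for x in X],0),[round(float(x[1]),1) for x in X])
    for P in(A,B):
        d=[P[(i+1)%4]-P[i] for i in range(4)];print([ (round(float(np.hypot(*v[:2])),1),round(float(np.arctan2(v[1],v[0])),3)) for v in d])
for a,b in(((149,310),(593,303)),((263,291),(470,258)),((370,281),(361,214))): print("cork",tri(t,T(a),s,S(b)),onz(t,T(a),84),onz(s,S(b),84))
print("knob on bench, scene ray z82:",onz(s,S((493,35)),82))
```

```text
cork top px ((166.5, 177.0), 7.632268905639648) [538.563 151.293  84.   ]
cork top px ((195.5, 172.5), 7.905794143676758) [550.908  78.062  84.   ]
cork top px ((222.13235473632812, 169.51470947265625), 7.714873790740967) [559.36   11.021  84.   ]
ledge top [586.356  84.606  30.   ] scene [587.449  91.304  30.   ] tri [585.408  87.233  25.792] [3.6, 5.6, 6.0, 4.5]
[(256.1, -1.434), (191.9, -3.005), (255.2, 1.713), (193.2, 0.142)]
[(253.4, -1.43), (192.7, -3.005), (254.9, 1.701), (190.1, 0.129)]
tin top [602.06   86.049  50.   ] scene [604.345  94.569  50.   ] tri [601.236  89.235  44.085] [2.0, 7.1, 9.1, 4.9]
[(58.0, -1.479), (40.4, -3.054), (56.4, 1.653), (39.9, 0.127)]
[(52.4, -1.488), (39.4, -3.124), (52.4, 1.63), (38.1, 0.015)]
cork (array([536.463, 152.048,  79.838]), np.float64(4.338143872099856)) [537.323 149.349  84.   ] [538.799 155.592  84.   ]
cork (array([549.121,  79.746,  81.84 ]), np.float64(4.89780623886471)) [550.284  77.415  84.   ] [549.561  82.845  84.   ]
cork (array([556.625,  11.605,  82.789]), np.float64(3.555549708212114)) [557.512  10.061  84.   ] [556.702  13.813  84.   ]
knob on bench, scene ray z82: [373.248 -16.64   82.   ]
```

>>> {"api": "play_rows", "payload": {
  "moves": [
    [[0.0077,0.0192,0],[0,0,0],75],
    [[0.0153,0.0384,0],[0,0,0],75],
    [[0.0153,0.0384,0],[0,0,0],75],
    [[0.0153,0.0384,0],[0,0,0],75],
    [[0.0153,0.0384,0],[0,0,0],75],
    [[0.0077,0.0192,0],[0,0,0],75],
    [[0,0,0],[0,0,0],75],
    [[0,0,0.02],[0,0,0],75],
    [[0,0,0.04],[0,0,0],75],
    [[0,0,0.04],[0,0,0],75],
    [[0,0,0.01],[0,0,0],75],
    [[0,0,0],[0,0,0],75],
    [[0,0,0],[0,0,0],75]
  ]
}}

```text
clock: 10.05
eef_pos: [549.3, 79.9, 103.8]
tcp_rot: [3.141, 0.0, 1.703]
contact_force: [0.0, -0.1, 0.6]
opening: 0.751
```

Run:
```python
from h import *
s=grab("scene");p=np.mean([sense()["eef_pos"] for _ in range(5)],0);print(p,sense()["contact_force"])
cv2.imwrite("pics/z4.png",cv2.resize(s["bgr"][175:275,225:345],None,fx=5,fy=5,interpolation=cv2.INTER_CUBIC))
```

```text
[549.848  80.04  104.354] [ 0.771 -0.098 -0.138]
```

View pics/z4.png

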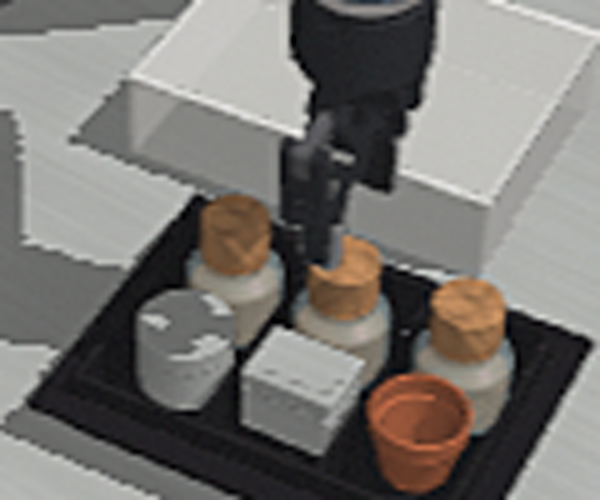

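The near finger at crop (325,240) lines up with the middle cork at (345,265) to within a few mm. I'll shift −2 mm in y, descend and grip.

>>> {"api": "play_rows", "payload": {
  "moves": [
    [[-0.002,0,0.015],[0,0,0],75],
    [[0,0,0.02],[0,0,0],75],
    [[0,0,0.0115],[0,0,0],75],
    [[0,0,0],[0,0,0],75],
    [[0,0,0],[0,0,0],40],
    [[0,0,0],[0,0,0],20],
    [[0,0,0],[0,0,0],0],
    [[0,0,0],[0,0,0],0],
    [[0,0,0],[0,0,0],0],
    [[0,0,0],[0,0,0],0]
  ],
  "squeeze": 35
}}

```text
clock: 11.1
eef_pos: [550.1, 78.2, 57.5]
tcp_rot: [3.14, -0.0, 1.704]
contact_force: [-0.1, -0.2, 6.4]
opening: 0.451
```

>>> {"api": "play_rows", "payload": {
  "moves": [
    [[0,0,-0.005],[0,0,0],0],
    [[0,0,-0.015],[0,0,0],0],
    [[0,0,-0.025],[0,0,0],0],
    [[0,0,-0.03],[0,0,0],0],
    [[0,0,-0.025],[0,0,0],0],
    [[0,0,-0.01],[0,0,0],0],
    [[0,0,0],[0,0,0],0],
    [[0,0,0],[0,0,0],0]
  ]
}}

```text
clock: 11.9
eef_pos: [548.6, 78.0, 165.4]
tcp_rot: [-3.141, 0.0, 1.704]
contact_force: [-0.3, 0.5, -1.5]
opening: 0.454
```

>>> {"api": "play_rows", "payload": {
  "moves": [
    [[-0.019,0,0],[0,0,0],0],
    [[-0.0384,0,0],[0,0,0],0],
    [[-0.0384,0,0],[0,0,0],0],
    [[-0.0384,0,0],[0,0,0],0],
    [[-0.0384,0,0],[0,0,0],0],
    [[-0.0384,0,0],[0,0,0],0],
    [[-0.019,0,0],[0,0,0],0],
    [[0,0,0],[0,0,0],0],
    [[0,0,0.02],[0,0,0],0],
    [[0,0,0.03],[0,0,0],0],
    [[0,0,0.03],[0,0,0],0],
    [[0,0,0.02],[0,0,0],0],
    [[0,0,0.01],[0,0,0],0],
    [[0,0,0],[0,0,0],0],
    [[0,0,0.001],[0,0,0],0],
    [[0,0,0.001],[0,0,0],0],
    [[0,0,0],[0,0,0],0]
  ]
}}

```text
clock: 13.6
eef_pos: [579.9, -149.8, 54.8]
tcp_rot: [3.141, 0.0, 1.704]
contact_force: [0.3, -1.2, -1.8]
opening: 0.457
```

>>> {"api": "play_rows", "payload": {
  "moves": [
    [[0,0,0.001],[0,0,0],0],
    [[0,0,0],[0,0,0],0]
  ]
}}

```text
clock: 13.8
eef_pos: [579.7, -150.0, 53.5]
tcp_rot: [3.141, 0.0, 1.703]
contact_force: [-0.2, -0.0, -2.0]
opening: 0.457
```

>>> {"api": "play_rows", "payload": {
  "moves": [
    [[0,0,0.0005],[0,0,0],0],
    [[0,0,0],[0,0,0],0]
  ]
}}

```text
clock: 14.0
eef_pos: [579.8, -150.0, 53.1]
tcp_rot: [3.141, 0.0, 1.704]
contact_force: [-0.6, 0.3, 3.6]
opening: 0.452
```

>>> {"api": "play_rows", "payload": {
  "moves": [
    [[0,0,0],[0,0,0],72],
    [[0,0,0],[0,0,0],72],
    [[0,0,0],[0,0,0],72],
    [[0,0,-0.01],[0,0,0],72],
    [[0,0,-0.03],[0,0,0],72],
    [[0,0,-0.04],[0,0,0],72],
    [[0,0,-0.03],[0,0,0],72],
    [[0,0,-0.01],[0,0,0],72]
  ]
}}

```text
clock: 14.8
eef_pos: [581.5, -150.4, 177.0]
tcp_rot: [3.136, 0.002, 1.704]
contact_force: [0.1, 0.1, 0.1]
opening: 0.717
```

>>> {"api": "play_rows", "payload": {
  "moves": [
    [[0.0194,0.0045,0],[0,0,0],72],
    [[0.0388,0.009,0],[0,0,0],72],
    [[0.0388,0.009,0],[0,0,0],72],
    [[0.0388,0.009,0],[0,0,0],72],
    [[0.0388,0.009,0],[0,0,0],72],
    [[0.0388,0.009,0],[0,0,0],72],
    [[0.0194,0.0045,0],[0,0,0],72],
    [[0,0,0],[0,0,0],72],
    [[0,0,0.03],[0,0,0],72],
    [[0,0,0.04],[0,0,0],72],
    [[0,0,0.03],[0,0,0],72],
    [[0,0,0.01],[0,0,0],72],
    [[0,0,0],[0,0,0],72]
  ]
}}

```text
clock: 16.1
eef_pos: [601.2, 87.1, 61.4]
tcp_rot: [-3.138, 0.0, 1.703]
contact_force: [-0.9, -0.0, -0.6]
opening: 0.723
```

Run:
```python
from h import *
s=grab("scene");t=grab("top");p=np.mean([sense()["eef_pos"] for _ in range(5)],0);print(p,sense()["contact_force"])
np.savez("s3.npz",**s);np.savez("t3.npz",**t)
a=cv2.resize(s["bgr"][165:285,215:345],None,fx=4,fy=4,interpolation=cv2.INTER_CUBIC)
b=cv2.resize(t["bgr"][110:230,190:270],None,fx=3,fy=4,interpolation=cv2.INTER_CUBIC)
cv2.imwrite("pics/z5.png",np.hstack([a,b]))
```

```text
[603.134  87.637  63.862] [-0.296 -0.184  0.784]
```

View pics/z5.png

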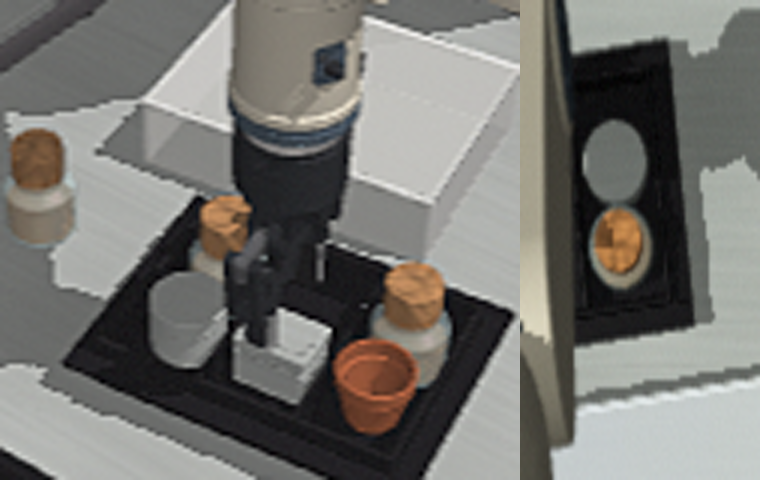

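The fingers straddle the tin, with the near tip at crop (262,345) and the tin top centre at about (282,340), as expected. The jar stands upright on the bench at (42,190). I'll descend and grip the tin.

>>> {"api": "play_rows", "payload": {
  "moves": [
    [[0,0,0.015],[0,0,0],72],
    [[0,0,0.02],[0,0,0],72],
    [[0,0,0.0125],[0,0,0],72],
    [[0,0,0],[0,0,0],72],
    [[0,0,0],[0,0,0],50],
    [[0,0,0],[0,0,0],30],
    [[0,0,0],[0,0,0],0],
    [[0,0,0],[0,0,0],0],
    [[0,0,0],[0,0,0],0],
    [[0,0,0],[0,0,0],0]
  ],
  "squeeze": 40
}}

```text
clock: 17.2
eef_pos: [602.8, 88.1, 15.9]
tcp_rot: [3.141, 0.0, 1.704]
contact_force: [-0.5, -0.2, 5.5]
opening: 0.485
```

>>> {"api": "play_rows", "payload": {
  "moves": [
    [[0,0,-0.005],[0,0,0],0],
    [[0,0,-0.02],[0,0,0],0],
    [[0,0,-0.03],[0,0,0],0],
    [[0,0,-0.03],[0,0,0],0],
    [[0,0,-0.025],[0,0,0],0],
    [[0,0,-0.01],[0,0,0],0],
    [[0,0,0],[0,0,0],0]
  ]
}}

```text
clock: 17.9
eef_pos: [603.1, 88.1, 136.5]
tcp_rot: [3.139, -0.0, 1.704]
contact_force: [-0.3, 1.2, -0.9]
opening: 0.483
```

>>> {"api": "play_rows", "payload": {
  "moves": [
    [[-0.0196,-0.009,0],[0,0,0],0],
    [[-0.0392,-0.0179,0],[0,0,0],0],
    [[-0.0392,-0.0179,0],[0,0,0],0],
    [[-0.0392,-0.0179,0],[0,0,0],0],
    [[-0.0392,-0.0179,0],[0,0,0],0],
    [[-0.0392,-0.0179,0],[0,0,0],0],
    [[-0.0392,-0.0179,0],[0,0,0],0],
    [[-0.0392,-0.0179,0],[0,0,0],0],
    [[-0.0392,-0.0179,0],[0,0,0],0],
    [[-0.0392,-0.0179,0],[0,0,0],0],
    [[-0.0392,-0.0179,0],[0,0,0],0],
    [[-0.0196,-0.009,0],[0,0,0],0],
    [[0,0,0],[0,0,0],0],
    [[0,0,0],[0,0,0],0]
  ]
}}

```text
clock: 19.3
eef_pos: [463.2, -365.0, 133.6]
tcp_rot: [-3.14, -0.002, 1.702]
contact_force: [-0.7, 0.7, -1.6]
opening: 0.484
```

>>> {"api": "play_rows", "payload": {
  "moves": [
    [[0,0,0.015],[0,0,0],0],
    [[0,0,0.025],[0,0,0],0],
    [[0,0,0.02],[0,0,0],0],
    [[0,0,0.008],[0,0,0],0],
    [[0,0,0],[0,0,0],0],
    [[0,0,0.002],[0,0,0],0],
    [[0,0,0.001],[0,0,0],0],
    [[0,0,0],[0,0,0],0]
  ]
}}

```text
clock: 20.1
eef_pos: [464.6, -365.7, 65.0]
tcp_rot: [3.141, 0.001, 1.704]
contact_force: [-0.1, 0.5, -0.9]
opening: 0.484
```

>>> {"api": "play_rows", "payload": {
  "moves": [
    [[0,0,0.001],[0,0,0],0],
    [[0,0,0],[0,0,0],0]
  ]
}}

```text
clock: 20.3
eef_pos: [464.2, -365.6, 63.6]
tcp_rot: [3.141, 0.0, 1.703]
contact_force: [0.5, 0.7, -1.8]
opening: 0.484
```

>>> {"api": "play_rows", "payload": {
  "moves": [
    [[0,0,0.001],[0,0,0],0],
    [[0,0,0],[0,0,0],0]
  ]
}}

```text
clock: 20.5
eef_pos: [464.1, -365.5, 62.3]
tcp_rot: [3.142, -0.0, 1.703]
contact_force: [0.3, 0.2, -0.8]
opening: 0.491
```

>>> {"api": "play_rows", "payload": {
  "moves": [
    [[0,0,0.0007],[0,0,0],0],
    [[0,0,0],[0,0,0],0]
  ]
}}

```text
clock: 20.7
eef_pos: [464.2, -365.5, 61.9]
tcp_rot: [3.142, 0.0, 1.704]
contact_force: [-1.7, 0.8, 4.0]
opening: 0.486
```

>>> {"api": "play_rows", "payload": {
  "moves": [
    [[0,0,0],[0,0,0],75],
    [[0,0,0],[0,0,0],75],
    [[0,0,0],[0,0,0],75],
    [[0,0,-0.01],[0,0,0],75],
    [[0,0,-0.03],[0,0,0],75],
    [[0,0,-0.035],[0,0,0],75],
    [[0,0,-0.025],[0,0,0],75],
    [[0,0,-0.01],[0,0,0],75]
  ]
}}

```text
clock: 21.5
eef_pos: [465.4, -366.4, 175.0]
tcp_rot: [3.138, 0.003, 1.704]
contact_force: [0.4, -0.3, -0.1]
opening: 0.753
```

>>> {"api": "play_rows", "payload": {
  "moves": [
    [[0.0165,0.0119,0],[0,0,0],75],
    [[0.033,0.0239,0],[0,0,0],75],
    [[0.033,0.0239,0],[0,0,0],75],
    [[0.033,0.0239,0],[0,0,0],75],
    [[0.033,0.0239,0],[0,0,0],75],
    [[0.033,0.0239,0],[0,0,0],75],
    [[0.0165,0.0119,0],[0,0,0],75],
    [[0,0,0],[0,0,0],75],
    [[0,0,0],[0,0,0],75]
  ]
}}

```text
clock: 22.4
eef_pos: [579.5, -150.1, 171.0]
tcp_rot: [-3.14, -0.0, 1.705]
contact_force: [-0.2, -0.5, -0.1]
opening: 0.749
```

Run:
```python
from h import *
s=grab("scene");t=grab("top");p=np.mean([sense()["eef_pos"] for _ in range(5)],0);print(p)
np.savez("s4.npz",**s);np.savez("t4.npz",**t)
t0=load("top0.npz");s0=load("scene0.npz")
for n,f,f0,(x0,x1,y0,y1) in(("top",t,t0,(334,396,180,240)),("scene",s,s0,(160,245,135,195))):
    d=cv2.absdiff(f["bgr"],f0["bgr"]).max(2)[y0:y1,x0:x1]
    m=(d>40).astype(np.uint8)
    for c in cv2.findContours(m,0,2)[0]:
        if cv2.contourArea(c)>30: print(n,cv2.boundingRect(c),(x0,y0),cv2.contourArea(c))
a=cv2.resize(s["bgr"][135:235,135:290],None,fx=3,fy=3,interpolation=cv2.INTER_CUBIC)
b=cv2.resize(t["bgr"][172:272,290:404],None,fx=3,fy=3,interpolation=cv2.INTER_CUBIC)
cv2.imwrite("pics/z6.png",np.hstack([a,b]))
```

```text
[ 579.258 -151.042  171.219]
top (1, 40, 25, 20) (334, 180) 118.0
top (27, 2, 35, 58) (334, 180) 1338.5
top (0, 0, 31, 45) (334, 180) 427.0
scene (67, 30, 18, 12) (160, 135) 91.5
scene (45, 0, 40, 24) (160, 135) 518.5
scene (0, 0, 71, 60) (160, 135) 1664.0
```

View pics/z6.png

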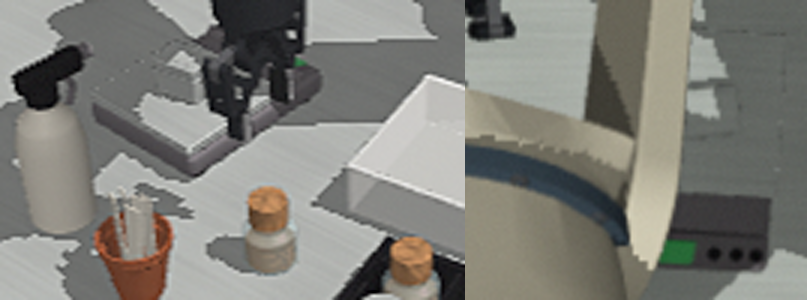

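The tin stands upright on the pan at crop (190,75), partly hidden by the gripper. The jar is upright on the bench at (270,230). I'll now pick the jar up again and check the tin later, when the arm is clear.

>>> {"api": "play_rows", "payload": {
  "moves": [
    [[0,0,0.02],[0,0,0],75],
    [[0,0,0.035],[0,0,0],75],
    [[0,0,0.035],[0,0,0],75],
    [[0,0,0.02],[0,0,0],75],
    [[0,0,0.0075],[0,0,0],75],
    [[0,0,0],[0,0,0],75],
    [[0,0,0],[0,0,0],40],
    [[0,0,0],[0,0,0],20],
    [[0,0,0],[0,0,0],0],
    [[0,0,0],[0,0,0],0],
    [[0,0,0],[0,0,0],0],
    [[0,0,0],[0,0,0],0]
  ],
  "squeeze": 35
}}

```text
clock: 23.7
eef_pos: [580.9, -150.7, 55.6]
tcp_rot: [3.14, 0.001, 1.704]
contact_force: [-2.5, -1.6, 7.3]
opening: 0.453
```

>>> {"api": "play_rows", "payload": {
  "moves": [
    [[0,0,-0.005],[0,0,0],0],
    [[0,0,-0.015],[0,0,0],0],
    [[0,0,-0.025],[0,0,0],0],
    [[0,0,-0.03],[0,0,0],0],
    [[0,0,-0.025],[0,0,0],0],
    [[0,0,-0.015],[0,0,0],0],
    [[0,0,0],[0,0,0],0],
    [[0,0,0],[0,0,0],0],
    [[0,0,0],[0,0,0],0]
  ]
}}

```text
clock: 24.6
eef_pos: [579.1, -150.0, 167.7]
tcp_rot: [-3.139, -0.001, 1.704]
contact_force: [0.2, -1.0, -2.4]
opening: 0.453
```

>>> {"api": "play_rows", "payload": {
  "moves": [
    [[0.019,0,0],[0,0,0],0],
    [[0.0384,0,0],[0,0,0],0],
    [[0.0384,0,0],[0,0,0],0],
    [[0.0384,0,0],[0,0,0],0],
    [[0.0384,0,0],[0,0,0],0],
    [[0.0384,0,0],[0,0,0],0],
    [[0.019,0,0],[0,0,0],0],
    [[0,0,0],[0,0,0],0],
    [[0,0,0],[0,0,0],0],
    [[0,0,0],[0,0,0],0]
  ]
}}

```text
clock: 25.6
eef_pos: [549.2, 77.2, 168.6]
tcp_rot: [-3.141, 0.0, 1.703]
contact_force: [-0.1, 0.3, -1.3]
opening: 0.455
```

>>> {"api": "play_rows", "payload": {
  "moves": [
    [[0,0,0.015],[0,0,0],0],
    [[0,0,0.03],[0,0,0],0],
    [[0,0,0.025],[0,0,0],0],
    [[0,0,0.02],[0,0,0],0],
    [[0,0,0.012],[0,0,0],0],
    [[0,0,0.006],[0,0,0],0],
    [[0,0,0],[0,0,0],0],
    [[0,0,0],[0,0,0],0]
  ]
}}

```text
clock: 26.4
eef_pos: [550.2, 77.6, 61.8]
tcp_rot: [3.14, 0.0, 1.703]
contact_force: [0.2, 0.3, -2.4]
opening: 0.454
```

>>> {"api": "play_rows", "payload": {
  "moves": [
    [[0,0,0.001],[0,0,0],0],
    [[0,0,0],[0,0,0],0]
  ]
}}

```text
clock: 26.6
eef_pos: [549.9, 77.8, 60.7]
tcp_rot: [3.14, -0.0, 1.704]
contact_force: [-0.3, -0.1, -1.9]
opening: 0.451
```

>>> {"api": "play_rows", "payload": {
  "moves": [
    [[0,0,0.001],[0,0,0],0],
    [[0,0,0.001],[0,0,0],0],
    [[0,0,0],[0,0,0],0]
  ]
}}

```text
clock: 26.9
eef_pos: [549.9, 77.8, 59.6]
tcp_rot: [3.141, -0.0, 1.704]
contact_force: [-4.8, -0.8, 16.3]
opening: 0.453
```

>>> {"api": "play_rows", "payload": {
  "moves": [
    [[0,0,0.0007],[0,0,0],0],
    [[0,0,0],[0,0,0],0]
  ]
}}

```text
clock: 27.1
eef_pos: [549.9, 77.9, 59.5]
tcp_rot: [3.141, -0.0, 1.704]
contact_force: [-7.3, -0.5, 23.6]
opening: 0.451
```

>>> {"api": "play_rows", "payload": {
  "moves": [
    [[0,0,-0.001],[0,0,0],0],
    [[0,0,0],[0,0,0],75],
    [[0,0,0],[0,0,0],75],
    [[0,0,0],[0,0,0],75],
    [[0,0,-0.01],[0,0,0],75],
    [[0,0,-0.03],[0,0,0],75],
    [[0,0,-0.035],[0,0,0],75],
    [[0,0,-0.03],[0,0,0],75],
    [[0,0,-0.01],[0,0,0],75],
    [[0,0,0],[0,0,0],75]
  ]
}}

```text
clock: 28.1
eef_pos: [550.6, 77.8, 175.2]
tcp_rot: [3.138, 0.0, 1.704]
contact_force: [-0.4, 0.7, 1.0]
opening: 0.745
```

>>> {"api": "play_rows", "payload": {
  "moves": [
    [[-0.0075,-0.0192,0],[0,0,0],65],
    [[-0.0148,-0.0384,0],[0,0,0],65],
    [[-0.0148,-0.0384,0],[0,0,0],65],
    [[-0.0148,-0.0384,0],[0,0,0],65],
    [[-0.0148,-0.0384,0],[0,0,0],65],
    [[-0.0075,-0.0192,0],[0,0,0],65],
    [[0,0,0],[0,0,0],65],
    [[0,0,0],[0,0,0],65]
  ]
}}

```text
clock: 28.9
eef_pos: [369.2, -21.2, 172.9]
tcp_rot: [-3.141, -0.0, 1.703]
contact_force: [0.5, 0.1, -0.1]
opening: 0.653
```

Run:
```python
from h import *
s=grab("scene");t=grab("top");p=np.mean([sense()["eef_pos"] for _ in range(8)],0);print(p)
np.savez("s5.npz",**s);np.savez("t5.npz",**t)
for n in("t2.npz","t5.npz"):
    f=load(n);hsv=cv2.cvtColor(f["bgr"],cv2.COLOR_BGR2HSV)
    m=cv2.inRange(hsv,(8,90,120),(22,255,255));m[:,:140]=0;m[:,250:]=0;m[:150]=0;m[190:]=0
    print(n,[(cv2.minEnclosingCircle(c),onz(f,cv2.minEnclosingCircle(c)[0],84)[:2]) for c in cv2.findContours(m,0,2)[0] if cv2.contourArea(c)>60])
# tin on pan, predicted outline
c=np.array([464.2,-365.5]);R=np.array([[.991,-.133],[.133,.991]])
for z in(50,96): print("tin pred z",z,"scene",proj(s,[[*(c+R@np.array(v)),z] for v in((21,28),(21,-28),(-21,-28),(-21,28))]).round(0).tolist())
a=cv2.resize(s["bgr"][135:235,155:235],None,fx=5,fy=4.4,interpolation=cv2.INTER_CUBIC)
b=cv2.resize(s["bgr"][170:280,230:350],None,fx=3.3,fy=4,interpolation=cv2.INTER_CUBIC)
cv2.imwrite("pics/z7.png",np.hstack([a,b]))
```

```text
[370.086 -20.95  173.171]
t2.npz [(((166.5, 177.0), 7.632268905639648), array([538.563, 151.293])), (((195.5, 172.5), 7.905794143676758), array([550.908,  78.062])), (((222.13235473632812, 169.51470947265625), 7.714873790740967), array([559.36 ,  11.021]))]
t5.npz [(((166.39915466308594, 176.8361358642578), 7.634698867797852), array([538.975, 151.561])), (((194.6801300048828, 172.8354034423828), 7.896488666534424), array([550.033,  80.114])), (((222.0, 169.5), 7.826338291168213), array([559.393,  11.356]))]
tin pred z 50 scene [[199.0, 170.0], [186.0, 165.0], [193.0, 158.0], [207.0, 163.0]]
tin pred z 96 scene [[198.0, 158.0], [184.0, 154.0], [192.0, 147.0], [206.0, 152.0]]
```

The jars are back to within about 2 mm by the cork centroids. Now I'll grip the knob again.

>>> {"api": "play_rows", "payload": {
  "moves": [
    [[0,0,0.02],[0,0,0],65],
    [[0,0,0.035],[0,0,0],65],
    [[0,0,0.03],[0,0,0],65],
    [[0,0,0.0125],[0,0,0],65],
    [[0,0,0],[0,0,0],65],
    [[0,0,0],[0,0,0],65],
    [[0,0,0],[0,0,0],40],
    [[0,0,0],[0,0,0],20],
    [[0,0,0],[0,0,0],0],
    [[0,0,0],[0,0,0],0],
    [[0,0,0],[0,0,0],0],
    [[0,0,0],[0,0,0],0]
  ],
  "squeeze": 50
}}

```text
clock: 30.2
eef_pos: [369.9, -21.2, 76.8]
tcp_rot: [3.139, 0.0, 1.704]
contact_force: [0.2, 0.5, 5.9]
opening: 0.289
```

>>> {"api": "play_rows", "payload": {
  "moves": [
    [[0,0,-0.005],[0,0,0],0],
    [[0,0,-0.015],[0,0,0],0],
    [[0,0,-0.03],[0,0,0],0],
    [[0,0,-0.03],[0,0,0],0],
    [[0,0,-0.025],[0,0,0],0],
    [[0,0,-0.015],[0,0,0],0],
    [[0,0,0],[0,0,0],0],
    [[0,0,0],[0,0,0],0],
    [[0,0,0],[0,0,0],0]
  ]
}}

```text
clock: 31.1
eef_pos: [368.2, -21.2, 195.0]
tcp_rot: [-3.14, -0.0, 1.704]
contact_force: [-0.0, 0.8, -2.6]
opening: 0.289
```

>>> {"api": "play_rows", "payload": {
  "moves": [
    [[0.006,0.0165,0],[0,0,0],0],
    [[0.0115,0.033,0],[0,0,0],0],
    [[0.0115,0.033,0],[0,0,0],0],
    [[0.0115,0.033,0],[0,0,0],0],
    [[0.0115,0.033,0],[0,0,0],0],
    [[0.0115,0.033,0],[0,0,0],0],
    [[0.0115,0.033,0],[0,0,0],0],
    [[0.006,0.0165,0],[0,0,0],0],
    [[0,0,0],[0,0,0],0],
    [[0,0,0],[0,0,0],0],
    [[0,0,0],[0,0,0],0]
  ]
}}

```text
clock: 32.2
eef_pos: [586.3, 89.5, 195.0]
tcp_rot: [-3.14, 0.0, 1.704]
contact_force: [-0.6, -0.5, -3.0]
opening: 0.289
```

Run:
```python
from h import *
p=np.mean([np.r_[sense()["eef_pos"],sense()["tcp_rot"][2]] for _ in range(1)],0);print(p)
s=grab("scene");np.savez("s6.npz",**s);q=sense();print(q["eef_pos"],q["tcp_rot"],q["contact_force"])
```

```text
[586.307  89.477 194.953   1.704]
[586.389  89.342 195.335] [-3.14   0.     1.703] [-0.131 -0.03  -3.111]
```

>>> {"api": "play_rows", "payload": {
  "moves": [
    [[0,0,0.01],[0,0,0],0],
    [[0,0,0.02],[0,0,0],0],
    [[0,0,0.02],[0,0,0],0],
    [[0,0,0.01],[0,0,0],0],
    [[0,0,0.01],[0,0,0],0],
    [[0,0,0.006],[0,0,0],0],
    [[0,0,0.004],[0,0,0],0],
    [[0,0,0],[0,0,0],0]
  ]
}}

```text
clock: 33.05
eef_pos: [587.3, 89.6, 115.7]
tcp_rot: [-3.141, 0.0, 1.704]
contact_force: [0.2, -0.2, -3.3]
opening: 0.288
```

>>> {"api": "play_rows", "payload": {
  "moves": [
    [[0,0,0.004],[0,0,0],0],
    [[0,0,0.002],[0,0,0],0],
    [[0,0,0],[0,0,0],0]
  ]
}}

```text
clock: 33.35
eef_pos: [587.2, 89.6, 109.8]
tcp_rot: [-3.141, -0.0, 1.704]
contact_force: [0.0, -0.3, -3.5]
opening: 0.293
```

Free of contact and past the tray's rim. Now the last few mm.

>>> {"api": "play_rows", "payload": {
  "moves": [
    [[0,0,0.001],[0,0,0],0],
    [[0,0,0.001],[0,0,0],0],
    [[0,0,0.001],[0,0,0],0],
    [[0,0,0],[0,0,0],0]
  ]
}}

```text
clock: 33.75
eef_pos: [587.4, 89.6, 106.9]
tcp_rot: [3.141, 0.0, 1.704]
contact_force: [0.0, 0.4, -2.6]
opening: 0.292
```

>>> {"api": "play_rows", "payload": {
  "moves": [
    [[0,0,0.0007],[0,0,0],0],
    [[0,0,0],[0,0,0],0]
  ]
}}

```text
clock: 33.95
eef_pos: [587.4, 89.6, 106.9]
tcp_rot: [3.141, -0.0, 1.704]
contact_force: [-2.3, -1.0, 5.1]
opening: 0.292
```

>>> {"api": "play_rows", "payload": {
  "moves": [
    [[0,0,0],[0,0,0],65],
    [[0,0,0],[0,0,0],65],
    [[0,0,0],[0,0,0],65],
    [[0,0,-0.01],[0,0,0],65],
    [[0,0,-0.03],[0,0,0],65],
    [[0,0,-0.04],[0,0,0],65],
    [[0,0,-0.04],[0,0,0],65],
    [[0.01,-0.03,-0.02],[0,0,0],65],
    [[0.02,-0.04,0],[0,0,0],65],
    [[0.02,-0.04,0],[0,0,0],65],
    [[0.02,-0.04,0],[0,0,0],65],
    [[0.02,-0.04,0],[0,0,0],65],
    [[0.02,-0.02,0],[0,0,0],65],
    [[0,0,0],[0,0,0],65]
  ]
}}

```text
clock: 35.35
eef_pos: [362.0, 171.8, 246.9]
tcp_rot: [3.141, -0.001, 1.706]
contact_force: [1.5, 0.1, 0.1]
opening: 0.651
```

Run:
```python
from h import *
s=grab("scene");t=grab("top");print(sense()["eef_pos"])
s0=load("scene0.npz");t0=load("top0.npz")
for n,f,f0,(x0,x1,y0,y1) in(("scene",s,s0,(225,350,195,290)),("top",t,t0,(135,255,110,205))):
    d=cv2.absdiff(f["bgr"],f0["bgr"]).max(2)[y0:y1,x0:x1];print(n,"diff>60 px",int((d>60).sum()))
for f,roi,n in((s,(270,215,40,30),"scene"),(t,(175,145,30,25),"top")):
    x,y,w,h=roi; m=(f["bgr"][y:y+h,x:x+w].max(2)<45).astype(np.uint8)
    c=max(cv2.findContours(m,0,2)[0],key=cv2.contourArea); print("knob",n,cv2.boundingRect(c),cv2.contourArea(c),(x,y))
a=cv2.resize(s["bgr"][135:290,135:350],None,fx=2,fy=3,interpolation=cv2.INTER_CUBIC)
b=cv2.resize(t["bgr"][100:270,130:404],None,fx=1.34,fy=2.735,interpolation=cv2.INTER_CUBIC)[:465]
cv2.imwrite("pics/z8.png",np.hstack([a,b])[:, :800])
```

```text
[364.762 171.222 247.057]
scene diff>60 px 1228
top diff>60 px 200
knob scene (12, 6, 15, 16) 159.0 (270, 215)
knob top (7, 6, 17, 12) 143.5 (175, 145)
```

View pics/z8.png

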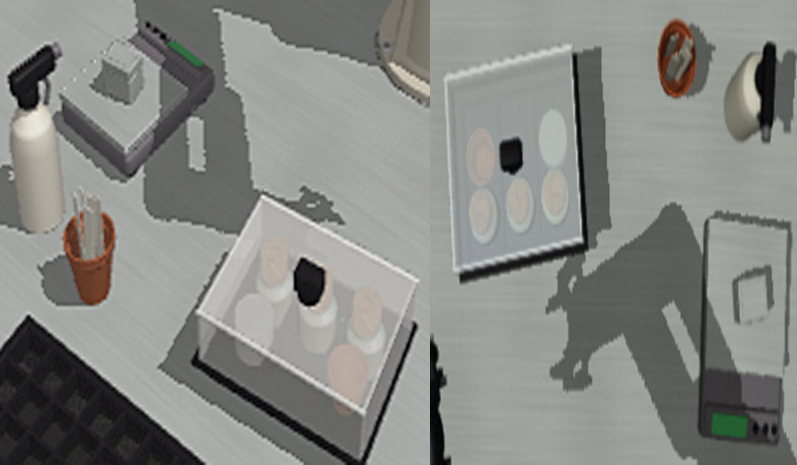

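The final view shows the cover square on the tray, with the knob's pixel boxes the same as at the start in both views. The tin is upright near the middle of the pan, and all three jars are in their lanes. Handing in.

```bash
python3 -c "
from rig import *
print(sign_off())"
```

```text
the job is handed in; nothing more can be done
None
```

The job is done and handed in at about 35 s, within the 72 s limit; `sign_off()` gives no verdict. I set the cover on the bench, stood the middle jar (the one in front of the tin) beside the keeper and put the tin on the scale's pan. Then I put the jar and the cover back.

**Last checks:**
- **Cover:** the knob's pixel boxes match the starting pictures in both views. Touchdown came at about the expected height, and it looks square in the final picture.
- **Jars:** the middle jar's cork is within about 2 mm of where it was. The other two moved by less than 1 mm in the measurement.
- **Tin:** it stands upright near the pan's centre. I released it at (464, −365.5) mm, against a measured pan centre of about (465, −366).
- **Other things:** the label pot and sprayer looked unmoved in the final picture. I did not measure them, the round tin or the clay pot, and the dibber was outside that last view.

**Disagreements and a rough touch:**
- **Cameras:** the two views differed by 4–12 mm, and heights came out up to about 9 mm low. I corrected for this using the gripper's known positions and relied on contact forces when setting things down.
- **First set-down of the cover:** this briefly read 57 N at the wrist, under the 120 N limit. I eased it to about 19 N before letting go, and later set-downs stayed below 25 N.

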